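# Make up the load on the kitchen scale and hold its brake lever at the third notch

## Robot

A 6-joint arm with a two-finger parallel gripper is mounted at the origin on a cart in front of the work surface, level with it; the furniture and walls round the work are solid. World frame = base frame: x ahead of the robot, y to its left, z up, the work surface at z = 0. Lengths are in m, angles in rad, forces in N, time in s.
With the tool pointing down it reaches from about 0.35 to 0.775 m from the base axis. Payload 7.3 kg.
Tool frame: the origin (TCP) lies at the very end of the fingers, on their centre line; the grasp point (between the pads) lies 19 mm behind it; z points along the fingers, y is the line along which they close (so a half turn about z gives the same grasp; the last joint's range is limited). The gripper opens to 92 mm and grips with 3 to 60 N. Pads are 19 mm wide; open, the fingers measure 130 mm over their backs; the gripper's body (75 mm by 190 mm) begins 47 mm behind the grasp point.
Start: joints at [-1.287, 0.342, 1.524, -0, 1.275, -0.146], TCP at [0.219, -0.477, 0.227] pointing down, gripper open.
Joint ranges: [-2.53, 2.53], [-0.77, 2.02], [0.04, 2.7], [-1, 4.14], [0.28, 2.66], [-3.11, 3.11]. Speed limits (rad/s): [2.57, 2.57, 3.14, 3.14, 3.14, 3.14].

## Interface

Orientations are given as [roll, pitch, yaw] about the fixed x, y, z axes, in that order (R = Rz(yaw) Ry(pitch) Rx(roll)).
In Python, from cell import robot, read_camera, get_calibration gives the robot as it stands. The module is installed in compiled form; this text tells all that it offers.
- The arm moves only by the tool send_rows, never from a script. Its argument "plan" is a list of rows, each a list of 2 entries, a list of its own where there are three numbers: the shift along the tool's x, y, z as a fraction of full scale, then the turn, a rotation vector about the tool's x, y, z as a fraction of full scale. A call has exactly 10 rows; each row shifts and turns the commanded pose from where the row before left it, along the tool's axes as they then stand; what a row does not reach is not made up. Full scale, the value 1, is 0.025 m for a shift and 90 degrees for a turn. A row lasts 1/8 s, in which the tool goes at most 62.5 mm and 10.7 degrees, less where a joint would pass 70% of its speed; a pose out of reach is approached as far as the arm can. A call with a number of a shift or a turn outside -1 to 1 is refused whole. A call with a gripper value outside its range is refused whole. "gripper" is the opening, from -1 (shut) to 1 (fully open), so that 0 is half open, set as the call begins (left out, the last holds). The fingers move at their own pace and stop on an object; "force" is the grip in N (left out, the last holds). Time passes only in rows, so rows that do not move let the fingers close, or fill a call up. It gives the time, the measured TCP pose, the force, the opening and the grip force at its end, in the units of the state.
- robot.observe(): the state, without advancing time (a new reading comes with each control period).
- read_camera(name): name is "side" or "top" or "wrist"; returns (picture, depth): 480x640x3 uint8, blue, green, red; 480x640 float32, m along the optical axis (not along the pixel's ray), 0 where there is no reading.
- get_calibration(name): a dict with "intrinsics" (3x3 intrinsics, pixels), "rvec" (rotation vector, rad) and "tvec" (3), from world to camera coordinates, as OpenCV has them. Camera axes: x right, y down, z forward; pixel columns grow to the right and rows downward; lengths in m; the calibration is good to about 2 mm. A picture is of the moment at which its call begins: read the wrist's pose just before it. get_calibration takes no time and is no camera call; for the wrist camera it gives the pose at the moment of the call.
- robot.hand_in(): hands the job in; it is judged then, once.
The state is a dict: "time": time; "qpos": joint angles; "qvel": joint speeds; "joint_efforts": joint torques, N m; "tool_pos": TCP position; "tool_rot": TCP orientation; "contact_force": force on the tool from outside, world axes, zero at the start; "torque": the same for the moment, N m; "opening": finger opening in m; "grip_force": force on a finger pad.
Only numpy, scipy, OpenCV 4.12 (cv2) and the standard library are available. Lean on these libraries where they do the work, as an engineer would, in place of code of your own. Each camera call takes 0.05 s, during which the arm holds its last target. There are 200 camera calls.

## Task

A jar already stands on the pan of the kitchen scale: leave it there and stand some of the three spice jars at the front left of the worktop (not those by the wall) upright on the pan beside it, one after another, until the scale's hand rests between the two raised bars on its dial; the number needed differs from time to time, so watch the hand and do not go over. Then press the spring-return brake lever on the front of the scale down past its first two notches to the third and keep holding it there, so that the reading can be taken: finish with the lever still pressed. Leave the mug, teaspoon and vinegar bottle round the scale where they are.

Things in the scene. Friction and masses are not known exactly. Their poses are not given: they have to be found in the camera images.
- scale: white mechanical kitchen scale, fixed to the worktop, about 270 mm deep and 190 mm wide; origin on the worktop under it, x from its front (dial and lever side) to its back, y to its left, z up. The dial (100 mm, tilted 40 degrees) is at the front right, the lever on a 112 mm high tower at the front left, the pan at the back.
- pan_top (a point): centre of the upper face of the round steel pan (flat, radius 105 mm, with a 3 mm wire rim), 30 mm behind the scale's origin; 110 mm above the worktop when empty; moves straight down with the pan. Axes as the scale's. A jar of unknown weight stands on its back half, so the front half (for example 40 mm in front of the pan's centre and 52 mm to either side) is free for two spice jars.
- pan (a joint): how far the sprung pan has sunk, m; 0 empty, 0.036 at its stop; 5.5 mm per 100 g, settles in about 0.6 s; one spice jar adds about 6 mm. The dial's hand turns clockwise with it, from lower left: it passes the first raised bar (near the top of the dial) at 0.0195 and the second (upper right) at 0.0265.
- lever (a joint): how far the brake lever is pressed down, m; 0 released at the top; it clicks into notches at 0.011, 0.022 and 0.033 and has its end stop at 0.036. A spring always drives it back up from every notch when let go. It needs about 5 N to start, up to about 9 N to pass a notch, about 7 N to hold at the third, 9 N or more beyond. Holding counts from 0.030 on.
- lever_top (a point): middle of the upper face of the lever's black thumb plate, the place to press straight down on; the plate is 44 x 44 mm, 9 mm thick, and sticks out 44 mm from the front of the tower; this point is 26 mm in front of the tower's front face and 96 mm above the worktop when released; it moves down with the lever, with free space in front and at the sides. Axes as the scale's.
- jar_mustard: round glass jar with a green lid, 68 mm across and 84 mm high, already on the back half of the pan, weight unknown (about 170 to 335 g); origin at the centre of its underside. It stays on the pan.
- spice_1: closed spice jar standing upright, glass with a green screw cap, 46 mm across and 106 mm high, about 110 g; origin at the centre of its underside, z up. One of three alike standing apart from each other on the front of the worktop, left of the scale and before the coffee maker; any of them will do. (Similar jars by the back wall are fixed and not meant.)
- spice_2: closed spice jar standing upright, glass with a green screw cap, 46 mm across and 106 mm high, about 110 g; origin at the centre of its underside, z up. One of those three.
- spice_3: closed spice jar standing upright, glass with a green screw cap, 46 mm across and 106 mm high, about 110 g; origin at the centre of its underside, z up. One of those three.
- mug_tea: cream mug, 83 mm across, 94 mm high, at the right beyond the scale; origin at the centre of its underside. Leave alone.
- teaspoon: steel teaspoon, 130 mm long, lying at the front right of the worktop; origin under its middle. Leave alone.
- vinegar: tall vinegar bottle, 63 mm across, 234 mm high, behind the scale; origin at the centre of its underside. Leave alone.
There are look-alikes about, which are no part of the job. Leave any purple or yellow look-alike of the spice_2 alone.

How it is judged:
By the outcome, as a careful person would: the job done as asked, in the order asked, and still so for the second after the job is handed in, while the arm keeps its last pose, push and grip.
It also fails if it takes over 67 s, if anything falls off the work surface, if the arm or the gripper's body presses on something with over 40 N, if the wrist force passes 120 N, or if a joint passes its speed limit or range.

## Working session

There is one attempt and no reset: what is moved stays moved. The work goes in short steps, Python scripts to look and compute and a tool call to move; the robot and the scene stay as the last step left them, time stands still between calls to the robot, and variables do not carry over. Pictures are saved under pics/ and viewed, at most 10 in all, crops included, and the job is handed in when it is done.

Besides the shell and the picture viewer there is one more tool, called after ">>>" by a JSON object that holds its "api" and its "payload". send_rows: Moves the arm, as the interface text tells. Shift numbers are shares of 0.025 m and turn numbers shares of 90 degrees, none past 1 either way. Its arguments: {"type":"object","properties":{"plan":{"type":"array"},"gripper":{"type":"number"},"force":{"type":"number"}},"required":["plan"]}

```bash
mkdir -p pics
cat > h.py <<'E'
import numpy as np, cv2
from cell import robot, read_camera, get_calibration
def pts(name,depth,c=None):
    c=c or get_calibration(name); K=np.array(c["intrinsics"]);R=cv2.Rodrigues(np.array(c["rvec"],float))[0];t=np.array(c["tvec"],float).ravel()
    v,u=np.mgrid[:480,:640]
    P=np.stack([(u-K[0,2])/K[0,0]*depth,(v-K[1,2])/K[1,1]*depth,depth],-1)
    return (P-t)@R
def shot(name,fn):
    c=get_calibration(name); im,d=read_camera(name); cv2.imwrite("pics/%s.png"%fn,im); P=pts(name,d,c); np.save("pics/%s.npy"%fn,P); return im,d,P
E
python3 - <<'E'
from h import *
for n in ("top","side"): shot(n,n+"0")
s=robot.observe(); print(s)
E
```

```text
{'time': 0.1, 'qpos': array([-1.28701444e+00,  3.42663148e-01,  1.52492013e+00, -2.14933147e-05,
        1.27538879e+00, -1.46002870e-01]), 'qvel': array([ 0.00049928, -0.00222103, -0.00278623,  0.00035139,  0.00075943,
       -0.00048939]), 'joint_efforts': array([ 1.25245693e-03, -4.32006383e+01, -2.44694960e+01,  7.19551393e-02,
        5.26176696e-02, -6.50677021e-05]), 'tool_pos': array([ 0.21866537, -0.47689871,  0.22610969]), 'tool_rot': array([-3.14022493e+00, -1.80347628e-04,  4.29790909e-01]), 'contact_force': array([ 0.77298118,  0.52185607, -0.65403493]), 'torque': array([-0.02698537,  0.10036853,  0.01358037]), 'grip_force': 0.0, 'opening': 0.09183340678039378}
```

View pics/top0.png

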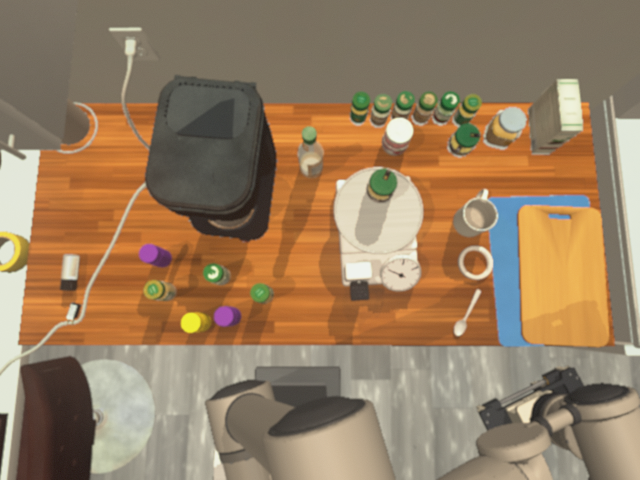

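View pics/side0.png

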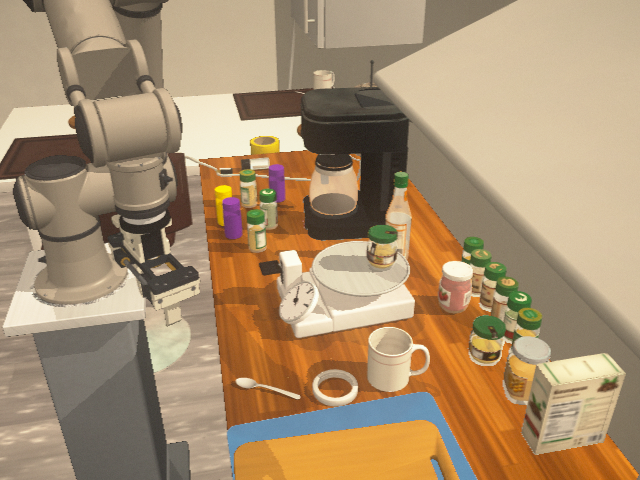

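Top view: the green-capped jars are at (214,272), (261,293) and (155,290). The look-alikes are purple at (154,255) and (227,316) and yellow at (195,322). The green ones fit the description, so I'll confirm them in an enlarged crop and measure them.

Run:
```python
from h import *
im=cv2.imread("pics/top0.png");P=np.load("pics/top0.npy")
a=cv2.resize(im[160:340,130:290],None,fx=2.5,fy=2.5,interpolation=3);b=cv2.resize(im[160:340,325:485],None,fx=2.5,fy=2.5,interpolation=3)
cv2.imwrite("pics/c1.png",np.hstack([a,b]))
def blob(u,v,r,zl,zh):
    q=P[v-r:v+r+1,u-r:u+r+1].reshape(-1,3); q=q[(q[:,2]>zl)&(q[:,2]<zh)]
    return len(q),q.mean(0).round(4),((q.min(0)+q.max(0))/2).round(4),np.ptp(q,axis=0).round(4)
for n,u,v in (("A",214,272),("B",261,293),("C",155,290),("pur",227,316),("pur2",154,255),("yel",195,322)): print(n,blob(u,v,14,.095,.125))
print("mustard",blob(382,184,20,.165,.22))
print("lever",blob(359,291,14,.08,.105)); print("tower",blob(357,271,16,.107,.13))
print("pan",blob(378,210,52,.085,.115))
for u,v in ((359,292),(357,271),(360,220),(400,220),(380,240),(311,133),(382,184)): print(u,v,P[v,u].round(3))
```

```text
A (299, array([0.4807, 0.1537, 0.1054]), array([0.4808, 0.154 , 0.1031]), array([0.0429, 0.0433, 0.0154]))
B (295, array([0.4343, 0.0425, 0.1053]), array([0.4343, 0.0423, 0.1026]), array([0.0422, 0.0427, 0.0152]))
C (317, array([0.4409, 0.2909, 0.1052]), array([0.441 , 0.2928, 0.1031]), array([0.0425, 0.046 , 0.0158]))
pur (311, array([0.38  , 0.1238, 0.1052]), array([0.3801, 0.1242, 0.1029]), array([0.0436, 0.0434, 0.0155]))
pur2 (299, array([0.5265, 0.3079, 0.105 ]), array([0.5261, 0.3082, 0.1028]), array([0.0428, 0.0426, 0.015 ]))
yel (317, array([0.3652, 0.1994, 0.105 ]), array([0.3663, 0.2005, 0.1035]), array([0.0433, 0.0451, 0.0163]))
mustard (624, array([ 0.6775, -0.2398,  0.1828]), array([ 0.6787, -0.2404,  0.1791]), array([0.0614, 0.0635, 0.0195]))
lever (388, array([ 0.4416, -0.1895,  0.0952]), array([ 0.4436, -0.1863,  0.0922]), array([0.0547, 0.0585, 0.0236]))
tower (417, array([ 0.4848, -0.1869,  0.1114]), array([ 0.4842, -0.1864,  0.1122]), array([0.04  , 0.0609, 0.0103]))
pan (5455, array([ 0.6177, -0.2384,  0.0989]), array([ 0.6218, -0.238 ,  0.1   ]), array([0.2367, 0.2137, 0.0289]))
359 292 [ 0.435 -0.189  0.094]
357 271 [ 0.483 -0.184  0.11 ]
360 220 [ 0.607 -0.194  0.099]
400 220 [ 0.606 -0.289  0.101]
380 240 [ 0.558 -0.241  0.099]
311 133 [ 0.773 -0.078  0.232]
382 184 [ 0.671 -0.237  0.184]
```

View pics/c1.png

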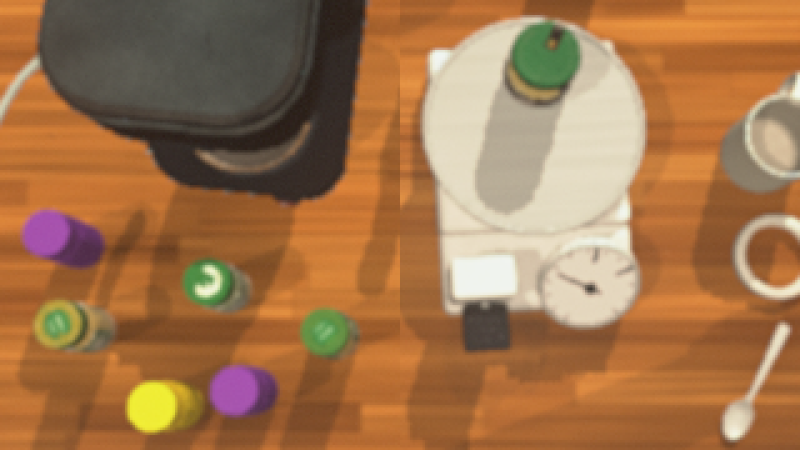

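Run:
```python
from h import *
from scipy.optimize import least_squares
P=np.load("pics/top0.npy")
q=P[155:262,325:432].reshape(-1,3); q=q[(q[:,2]>.095)&(q[:,2]<.108)&(q[:,0]>.5)]
h=cv2.convexHull((q[:,:2]*1000).astype(np.float32)).reshape(-1,2)
print("pan circ",cv2.minEnclosingCircle(h),np.median(q[:,2]))
f=least_squares(lambda p:np.hypot(*(h-p[:2]).T)-p[2],[610,-240,105],loss='soft_l1'); print(f.x.round(1))
for n,(u0,u1,v0,v1,zl,zh) in dict(lever=(345,375,281,305,.088,.104),tower=(340,376,256,290,.107,.118)).items():
    q=P[v0:v1,u0:u1].reshape(-1,3); q=q[(q[:,2]>zl)&(q[:,2]<zh)]; print(n,cv2.minAreaRect((q[:,:2]*1000).astype(np.float32)),np.median(q[:,2]))
for n in("top0","side0"):
    q=np.load(f"pics/{n}.npy").reshape(-1,3); q=q[(abs(q[:,1]-.154)<.1)&(q[:,2]>.02)&(q[:,0]>.53)&(q[:,0]<.9)&(q[:,2]<.5)]
    for z in (.02,.1,.15,.2,.3): 
        s=q[(q[:,2]>=z)&(q[:,2]<z+.05)]; print(n,z,len(s),s[:,0].min().round(3) if len(s) else None)
```

```text
pan circ ((616.8693237304688, -247.45375061035156), 126.47854614257812) 0.09912428759263028
[ 632.7 -238.7  107.9]
lever ((439.24957275390625, -189.98521423339844), (44.0532341003418, 43.86238098144531), 3.6148691177368164) 0.09565683693518215
tower ((485.0867919921875, -187.16758728027344), (39.6243782043457, 61.16653823852539), 3.766258478164673) 0.11130433555763879
top0 0.02 1125 0.566
top0 0.1 174 0.591
top0 0.15 0 None
top0 0.2 0 None
top0 0.3 724 0.571
side0 0.02 1011 0.563
side0 0.1 1053 0.589
side0 0.15 956 0.596
side0 0.2 355 0.61
side0 0.3 233 0.569
```

>>> {"api": "send_rows", "payload": {"plan": [[[0, 0, 0], [0, 0, 0.0683]], [[0, 0, 0], [0, 0, 0.0683]], [[0, 0, 0], [0, 0, 0.0683]], [[0, 0, 0], [0, 0, 0.0683]], [[0.6, -1, 0], [0, 0, 0]], [[0.6, -1, 0], [0, 0, 0]], [[0.6, -1, 0], [0, 0, 0]], [[0.6, -1, 0], [0, 0, 0]], [[0.6, -1, 0], [0, 0, 0]], [[0.6, -1, 0], [0, 0, 0]]], "gripper": 1, "force": 20}}

```text
time: 1.35
tool_pos: [0.309, -0.3262, 0.2264]
tool_rot: [-3.141, 0.0, 0.001]
contact_force: [0.6, -1.0, 0.8]
opening: 0.0916
grip_force: 0.0
```

>>> {"api": "send_rows", "payload": {"plan": [[[0.5, -1, 0], [0, 0, 0]], [[0.5, -1, 0], [0, 0, 0]], [[0.5, -1, 0], [0, 0, 0]], [[0.5, -1, 0], [0, 0, 0]], [[0.5, -1, 0], [0, 0, 0]], [[0.5, -1, 0], [0, 0, 0]], [[0.5, -1, 0], [0, 0, 0]], [[0.5, -1, 0], [0, 0, 0]], [[0.5, -1, 0], [0, 0, 0]], [[0.5, -1, 0], [0, 0, 0]]]}}

```text
time: 2.6
tool_pos: [0.4336, -0.0762, 0.2264]
tool_rot: [-3.141, 0.001, 0.001]
contact_force: [-0.9, -0.2, 0.6]
opening: 0.0918
grip_force: 0.0
```

>>> {"api": "send_rows", "payload": {"plan": [[[0.03, -0.95, 0], [0, 0, 0]], [[0, -0.95, 0], [0, 0, 0]], [[0, -0.95, 0], [0, 0, 0]], [[0, -0.95, 0], [0, 0, 0]], [[0, -0.95, 0.5], [0, 0, 0]], [[0, 0, 1], [0, 0, 0]], [[0, 0, 1], [0, 0, 0]], [[0, 0, 0.5], [0, 0, 0]], [[0, 0, 0.5], [0, 0, 0]], [[0, 0, 0.2], [0, 0, 0]]]}}

```text
time: 3.85
tool_pos: [0.4342, 0.0415, 0.1338]
tool_rot: [3.142, 0.0, 0.0]
contact_force: [0.4, -0.8, -0.2]
opening: 0.0916
grip_force: 0.0
```

Run:
```python
from h import *
im,d,P=shot("top","t1"); w,_,_=shot("wrist","w1")
cv2.imwrite("pics/v1.png",np.hstack([cv2.resize(im[200:350,130:330],(400,300)),cv2.resize(w,(400,300))]))
```

```text
(no output)
```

View pics/v1.png

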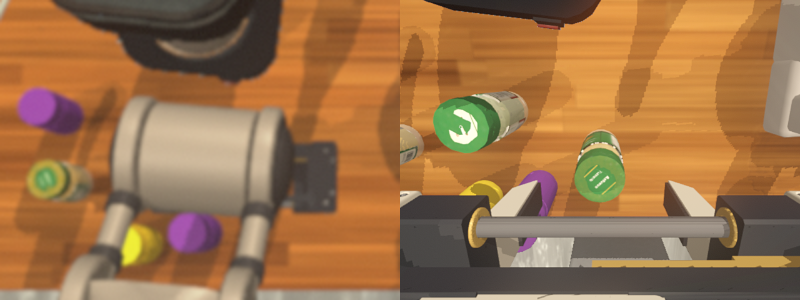

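The wrist view shows the green-capped jar at about (600,175), centred between the open fingers. I'll descend and grip.

>>> {"api": "send_rows", "payload": {"plan": [[[0, -0.04, 0.6], [0, 0, 0]], [[0, 0, 0.6], [0, 0, 0]], [[0, 0, 0.6], [0, 0, 0]], [[0, 0, 0.6], [0, 0, 0]], [[0, 0, 0.4], [0, 0, 0]], [[0, 0, 0.23], [0, 0, 0]], [[0, 0, 0], [0, 0, 0]], [[0, 0, 0], [0, 0, 0]], [[0, 0, 0], [0, 0, 0]], [[0, 0, 0], [0, 0, 0]]]}}

```text
time: 5.2
tool_pos: [0.4343, 0.0426, 0.0587]
tool_rot: [3.141, -0.0, 0.001]
contact_force: [0.9, -0.2, 0.1]
opening: 0.0918
grip_force: 0.0
```

>>> {"api": "send_rows", "payload": {"plan": [[[0, 0, 0], [0, 0, 0]], [[0, 0, 0], [0, 0, 0]], [[0, 0, 0], [0, 0, 0]], [[0, 0, 0], [0, 0, 0]], [[0, 0, 0], [0, 0, 0]], [[0, 0, 0], [0, 0, 0]], [[0, 0, 0], [0, 0, 0]], [[0, 0, 0], [0, 0, 0]], [[0, 0, -0.5], [0, 0, 0]], [[0, 0, -0.5], [0, 0, 0]]], "gripper": -0.5, "force": 20}}

```text
time: 6.45
tool_pos: [0.4343, 0.0426, 0.0844]
tool_rot: [3.141, -0.0, 0.001]
contact_force: [-0.6, -0.2, -0.5]
opening: 0.0456
grip_force: 19.9
```

>>> {"api": "send_rows", "payload": {"plan": [[[0, 0, -1], [0, 0, 0]], [[0, 0.6, -1], [0, 0, 0]], [[0, 0.8, -1], [0, 0, 0]], [[0, 0.8, -1], [0, 0, 0]], [[0, 0.8, -1], [0, 0, 0]], [[0.6, 0.9, 0], [0, 0, 0]], [[0.6, 0.9, 0], [0, 0, 0]], [[0.6, 0.9, 0], [0, 0, 0]], [[0.6, 0.9, 0], [0, 0, 0]], [[0.6, 0.9, 0], [0, 0, 0]]]}}

```text
time: 7.7
tool_pos: [0.5097, -0.1456, 0.2095]
tool_rot: [3.141, -0.001, 0.001]
contact_force: [0.6, -0.2, -0.9]
opening: 0.0455
grip_force: 19.9
```

>>> {"api": "send_rows", "payload": {"plan": [[[0.7, 0.6, 0], [0, 0, 0]], [[0.7, 0.6, 0], [0, 0, 0]], [[0.7, 0.6, 0], [0, 0, 0]], [[0.6, 0, 0], [0, 0, 0]], [[0.53, 0, 0.3], [0, 0, 0]], [[0, 0, 0.4], [0, 0, 0]], [[0, 0, 0.4], [0, 0, 0]], [[0, 0, 0.3], [0, 0, 0]], [[0, 0, 0], [0, 0, 0]], [[0, 0, 0], [0, 0, 0]]]}}

```text
time: 8.95
tool_pos: [0.5902, -0.1899, 0.1739]
tool_rot: [3.141, -0.001, 0.001]
contact_force: [0.9, -0.1, -0.9]
opening: 0.0455
grip_force: 19.9
```

>>> {"api": "send_rows", "payload": {"plan": [[[0, 0, 0.3], [0, 0, 0]], [[0, 0, 0.2], [0, 0, 0]], [[0, 0, 0.15], [0, 0, 0]], [[0, 0, 0.1], [0, 0, 0]], [[0, 0, 0.1], [0, 0, 0]], [[0, 0, 0.07], [0, 0, 0]], [[0, 0, 0], [0, 0, 0]], [[0, 0, 0], [0, 0, 0]], [[0, 0, 0], [0, 0, 0]], [[0, 0, 0], [0, 0, 0]]]}}

```text
time: 10.2
tool_pos: [0.5901, -0.1898, 0.1505]
tool_rot: [3.142, -0.0, 0.001]
contact_force: [-1.2, 0.3, 0.1]
opening: 0.0454
grip_force: 19.9
```

>>> {"api": "send_rows", "payload": {"plan": [[[0, 0, 0], [0, 0, 0]], [[0, 0, 0], [0, 0, 0]], [[0, 0, 0], [0, 0, 0]], [[0, 0, 0], [0, 0, 0]], [[0, 0, -0.4], [0, 0, 0]], [[0, 0, -0.6], [0, 0, 0]], [[0, 0, -0.8], [0, 0, 0]], [[0, 0, -1], [0, 0, 0]], [[0, 0, -1], [0, 0, 0]], [[0, -0.5, -0.5], [0, 0, 0]]], "gripper": 0.35}}

```text
time: 11.45
tool_pos: [0.5906, -0.1777, 0.2605]
tool_rot: [3.14, -0.003, -0.001]
contact_force: [1.8, -0.6, -0.3]
opening: 0.0622
grip_force: 0.0
```

>>> {"api": "send_rows", "payload": {"plan": [[[-0.44, -1, 0], [0, 0, 0]], [[-0.44, -1, 0], [0, 0, 0]], [[-0.44, -1, 0], [0, 0, 0]], [[-0.44, -1, 0], [0, 0, 0]], [[-0.44, -1, 0], [0, 0, 0]], [[-0.44, -1, 0], [0, 0, 0]], [[-0.44, -1, 0], [0, 0, 0]], [[-0.44, -1, 0], [0, 0, 0]], [[-0.44, -1, 0], [0, 0, 0]], [[-0.44, -1, 0], [0, 0, 0]]], "gripper": 1}}

```text
time: 12.7
tool_pos: [0.479, 0.0742, 0.2582]
tool_rot: [-3.141, -0.0, 0.001]
contact_force: [0.2, 0.7, 0.3]
opening: 0.0916
grip_force: 0.0
```

```bash
cat > chk.py <<'E'
import sys
from h import *
n=sys.argv[1]
im,d,P=shot("top","t"+n); s,_,_=shot("side","s"+n)
cv2.imwrite("pics/v%s.png"%n,np.hstack([cv2.resize(im[155:311,330:430],(400,600)),cv2.resize(s[210:340,255:425],(400,306)).repeat(1,0) if 0 else cv2.copyMakeBorder(cv2.resize(s[200:350,250:430],(400,333)),0,267,0,0,0)]))
q=P[155:262,325:432].reshape(-1,3);z=q[:,2][(q[:,2]>.07)&(q[:,2]<.108)&(np.hypot(q[:,0]-.633,q[:,1]+.239)<.09)]
print("pan z median",np.median(z),"sunk",.110-np.median(z))
for y in(-.19,-.2935):
    m=(np.hypot(P[...,0]-.593,P[...,1]-y)<.045)&(P[...,2]>.165)&(P[...,2]<.22)
    if m.sum(): print("jar top",P[m].mean(0).round(4),np.ptp(P[m],0).round(4),P[m][:,2].max())
E
python3 chk.py 2
```

```text
pan z median 0.09320842823916521 sunk 0.01679157176083479
jar top [ 0.5873 -0.1878  0.1956] [0.0454 0.0448 0.0378] 0.20443949374363085
```

View pics/v2.png

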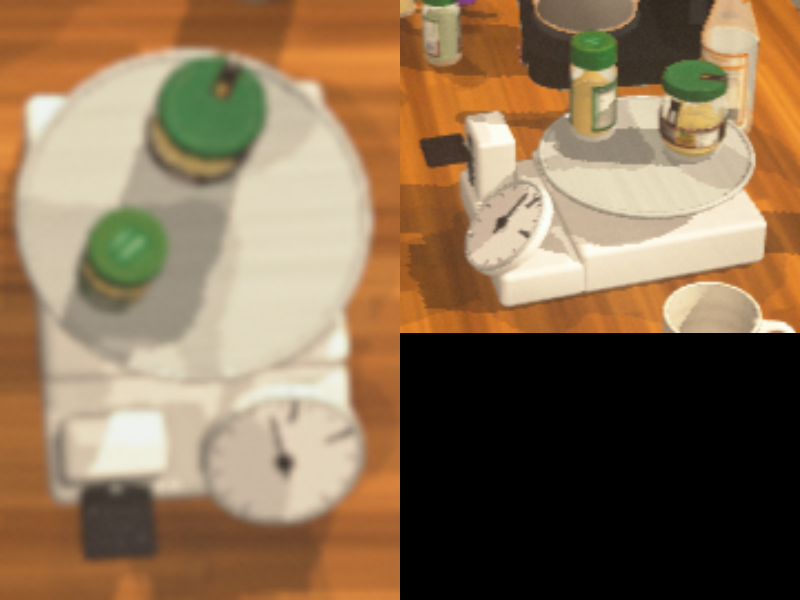

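The jar stands upright on the pan. The hand points at (275,420), just short of the first bar at (293,410), and the pan has sunk 16.8 mm. One more jar brings it to about 22.8 mm, which is in range, so I'll fetch jar A.

>>> {"api": "send_rows", "payload": {"plan": [[[0.07, -0.8, 0.3], [0, 0, 0]], [[0, -0.8, 0.6], [0, 0, 0]], [[0, -0.8, 0.8], [0, 0, 0]], [[0, -0.78, 0.8], [0, 0, 0]], [[0, 0, 0.8], [0, 0, 0]], [[0, 0, 0.8], [0, 0, 0]], [[0, 0, 0.5], [0, 0, 0]], [[0, 0, 0.3], [0, 0, 0]], [[0, 0, 0], [0, 0, 0]], [[0, 0, 0], [0, 0, 0]]]}}

```text
time: 14.05
tool_pos: [0.4821, 0.1522, 0.136]
tool_rot: [-3.142, -0.001, 0.001]
contact_force: [0.1, -0.5, 0.1]
opening: 0.0916
grip_force: 0.0
```

Run:
```python
from h import *
shot("wrist","w3"); print(robot.observe()["tool_pos"])
```

```text
[0.48206802 0.15218415 0.13610393]
```

View pics/w3.png

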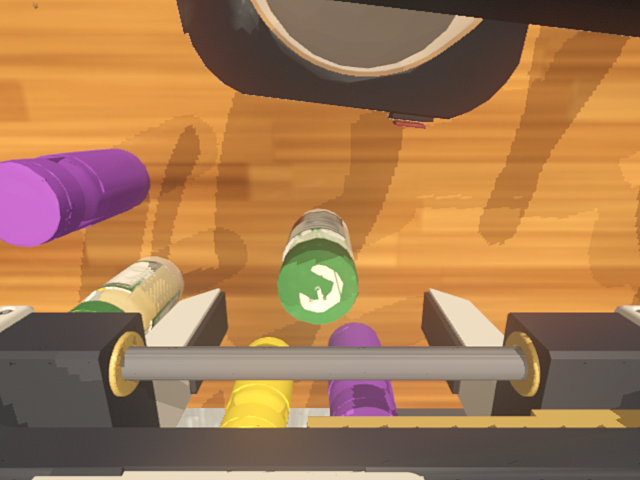

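The green-capped jar at (318,280) is centred between the fingers, with the coffee maker clear ahead.

>>> {"api": "send_rows", "payload": {"plan": [[[-0.05, -0.06, 0.6], [0, 0, 0]], [[0, 0, 0.6], [0, 0, 0]], [[0, 0, 0.6], [0, 0, 0]], [[0, 0, 0.6], [0, 0, 0]], [[0, 0, 0.4], [0, 0, 0]], [[0, 0, 0.29], [0, 0, 0]], [[0, 0, 0], [0, 0, 0]], [[0, 0, 0], [0, 0, 0]], [[0, 0, 0], [0, 0, 0]], [[0, 0, 0], [0, 0, 0]]]}}

```text
time: 15.35
tool_pos: [0.4806, 0.1537, 0.0585]
tool_rot: [-3.142, -0.001, 0.001]
contact_force: [0.2, 0.2, -0.8]
opening: 0.0919
grip_force: 0.0
```

>>> {"api": "send_rows", "payload": {"plan": [[[0, 0, 0], [0, 0, 0]], [[0, 0, 0], [0, 0, 0]], [[0, 0, 0], [0, 0, 0]], [[0, 0, 0], [0, 0, 0]], [[0, 0, 0], [0, 0, 0]], [[0, 0, 0], [0, 0, 0]], [[0, 0, 0], [0, 0, 0]], [[0, 0, 0], [0, 0, 0]], [[0, 0, -0.5], [0, 0, 0]], [[0, 0, -0.5], [0, 0, 0]]], "gripper": -0.5, "force": 20}}

```text
time: 16.6
tool_pos: [0.4804, 0.1537, 0.0841]
tool_rot: [3.141, -0.0, 0.001]
contact_force: [0.5, -0.8, -2.0]
opening: 0.0455
grip_force: 19.8
```

>>> {"api": "send_rows", "payload": {"plan": [[[0, 0, -1], [0, 0, 0]], [[0, 0.9, -1], [0, 0, 0]], [[0, 0.9, -1], [0, 0, 0]], [[0, 0.9, -1], [0, 0, 0]], [[0, 0.9, -1], [0, 0, 0]], [[0, 0.9, -1], [0, 0, 0]], [[0, 0.9, -1], [0, 0, 0]], [[0, 0.9, -1], [0, 0, 0]], [[0, 0.9, 0], [0, 0, 0]], [[0, 0.9, 0], [0, 0, 0]]]}}

```text
time: 17.85
tool_pos: [0.4803, -0.0495, 0.2846]
tool_rot: [3.141, -0.002, 0.001]
contact_force: [-0.9, -0.7, -0.9]
opening: 0.0456
grip_force: 19.8
```

>>> {"api": "send_rows", "payload": {"plan": [[[0.46, 0.98, 0], [0, 0, 0]], [[0.46, 0.98, 0], [0, 0, 0]], [[0.46, 0.98, 0], [0, 0, 0]], [[0.46, 0.98, 0], [0, 0, 0]], [[0.46, 0.98, 0], [0, 0, 0]], [[0.46, 0.98, 0], [0, 0, 0]], [[0.46, 0.98, 0], [0, 0, 0]], [[0.46, 0.98, 0], [0, 0, 0]], [[0.46, 0.98, 0], [0, 0, 0]], [[0.46, 0.97, 0], [0, 0, 0]]]}}

```text
time: 19.1
tool_pos: [0.5957, -0.2942, 0.2843]
tool_rot: [3.141, -0.001, 0.001]
contact_force: [0.2, 0.2, -1.2]
opening: 0.046
grip_force: 19.8
```

>>> {"api": "send_rows", "payload": {"plan": [[[0, 0, 0.5], [0, 0, 0]], [[0, 0, 0.8], [0, 0, 0]], [[0, 0, 0.8], [0, 0, 0]], [[0, 0, 0.8], [0, 0, 0]], [[0, 0, 0.6], [0, 0, 0]], [[0, 0, 0.5], [0, 0, 0]], [[0, 0, 0.4], [0, 0, 0]], [[0, 0, 0.3], [0, 0, 0]], [[0, 0, 0.2], [0, 0, 0]], [[0, 0, 0.2], [0, 0, 0]]]}}

```text
time: 20.35
tool_pos: [0.5958, -0.2937, 0.1557]
tool_rot: [3.141, -0.001, 0.001]
contact_force: [-0.4, 0.5, -1.5]
opening: 0.0453
grip_force: 19.8
```

>>> {"api": "send_rows", "payload": {"plan": [[[0, 0, 0.15], [0, 0, 0]], [[0, 0, 0.12], [0, 0, 0]], [[0, 0, 0.1], [0, 0, 0]], [[0, 0, 0.08], [0, 0, 0]], [[0, 0, 0], [0, 0, 0]], [[0, 0, 0], [0, 0, 0]], [[0, 0, 0], [0, 0, 0]], [[0, 0, 0], [0, 0, 0]], [[0, 0, 0], [0, 0, 0]], [[0, 0, 0], [0, 0, 0]]]}}

```text
time: 21.6
tool_pos: [0.5957, -0.2935, 0.1445]
tool_rot: [3.141, -0.0, 0.001]
contact_force: [-0.1, -0.3, 0.6]
opening: 0.0455
grip_force: 19.8
```

>>> {"api": "send_rows", "payload": {"plan": [[[0, 0, 0], [0, 0, 0]], [[0, 0, 0], [0, 0, 0]], [[0, 0, 0], [0, 0, 0]], [[0, 0, 0], [0, 0, 0]], [[0, 0, -0.4], [0, 0, 0]], [[0, 0, -0.6], [0, 0, 0]], [[0, 0, -0.8], [0, 0, 0]], [[0, 0, -1], [0, 0, 0]], [[0, 0, -1], [0, 0, 0]], [[0, 0, -0.5], [0, 0, 0]]], "gripper": 0.35}}

```text
time: 22.85
tool_pos: [0.5962, -0.2938, 0.2549]
tool_rot: [3.139, -0.003, 0.001]
contact_force: [0.0, 0.6, 0.6]
opening: 0.062
grip_force: 0.0
```

>>> {"api": "send_rows", "payload": {"plan": [[[-0.6, -0.4, 0], [0, 0, 0]], [[-0.7, -0.5, 0], [0, 0, 0]], [[-0.7, -0.5, 0], [0, 0, 0]], [[-0.7, -0.5, 0], [0, 0, 0]], [[-0.7, -0.5, 0], [0, 0, 0]], [[-0.7, -0.5, 0], [0, 0, 0]], [[-0.7, -0.5, 0], [0, 0, 0]], [[-0.7, -0.4, 0], [0, 0, 0]], [[-0.6, -0.3, 0], [0, 0, 0]], [[-0.3, 0, 0], [0, 0, 0]]], "gripper": -1}}

```text
time: 24.1
tool_pos: [0.435, -0.1908, 0.2524]
tool_rot: [3.141, -0.0, 0.001]
contact_force: [-0.3, -0.7, -0.3]
opening: 0.0005
grip_force: 0.0
```

```bash
python3 chk.py 4
```

```text
pan z median 0.08716272825865706 sunk 0.022837271741342938
jar top [ 0.5917 -0.1862  0.1919] [0.042  0.0434 0.0244] 0.19772964137585775
jar top [ 0.594  -0.2906  0.1904] [0.0449 0.0447 0.0326] 0.1976410370278325
```

View pics/v4.png

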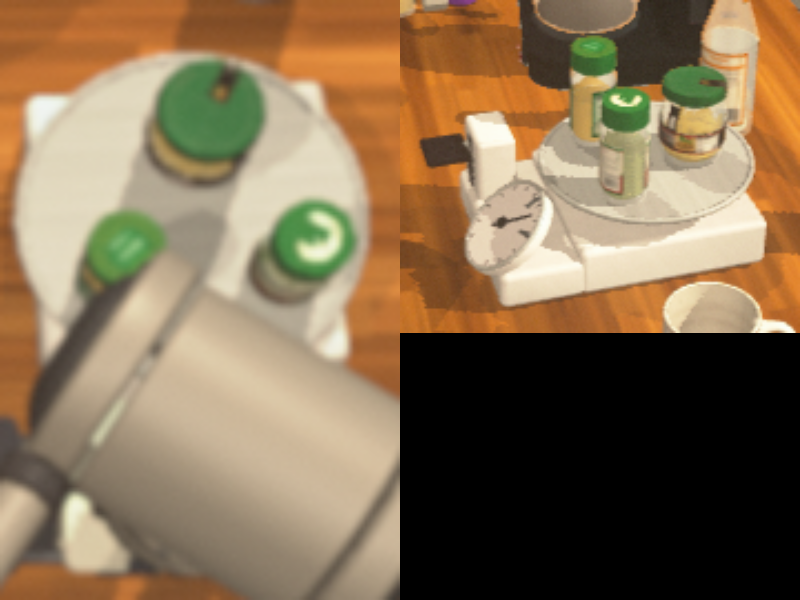

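Both jars stand upright, and the side view shows the hand between the two bars (pan sunk 22.8 mm). Next I'll press the lever with the fingers closed.

>>> {"api": "send_rows", "payload": {"plan": [[[0, 0, 0.6], [0, 0, 0]], [[0, 0, 0.9], [0, 0, 0]], [[0, 0, 0.9], [0, 0, 0]], [[0, 0, 0.9], [0, 0, 0]], [[0, 0, 0.9], [0, 0, 0]], [[0, 0, 0.8], [0, 0, 0]], [[0, 0, 0.5], [0, 0, 0]], [[0, 0, 0.3], [0, 0, 0]], [[0, 0, 0.1], [0, 0, 0]], [[0, 0, 0], [0, 0, 0]]]}}

```text
time: 25.45
tool_pos: [0.4358, -0.1913, 0.1048]
tool_rot: [3.141, -0.001, 0.001]
contact_force: [0.4, 0.4, 0.5]
opening: 0.0003
grip_force: 0.0
```

>>> {"api": "send_rows", "payload": {"plan": [[[0, 0, 0.2], [0, 0, 0]], [[0, 0, 0.2], [0, 0, 0]], [[0, 0, 0.2], [0, 0, 0]], [[0, 0, 0.2], [0, 0, 0]], [[0, 0, 0.2], [0, 0, 0]], [[0, 0, 0.2], [0, 0, 0]], [[0, 0, 0.15], [0, 0, 0]], [[0, 0, 0.1], [0, 0, 0]], [[0, 0, 0], [0, 0, 0]], [[0, 0, 0], [0, 0, 0]]]}}

```text
time: 26.7
tool_pos: [0.4359, -0.1913, 0.0685]
tool_rot: [3.141, -0.001, 0.001]
contact_force: [-0.1, 0.4, 6.9]
opening: 0.001
grip_force: 3.2
```

>>> {"api": "send_rows", "payload": {"plan": [[[0, 0, 0.08], [0, 0, 0]], [[0, 0, 0.08], [0, 0, 0]], [[0, 0, 0.07], [0, 0, 0]], [[0, 0, 0], [0, 0, 0]], [[0, 0, 0], [0, 0, 0]], [[0, 0, 0], [0, 0, 0]], [[0, 0, 0], [0, 0, 0]], [[0, 0, 0], [0, 0, 0]], [[0, 0, 0], [0, 0, 0]], [[0, 0, 0], [0, 0, 0]]]}}

```text
time: 27.95
tool_pos: [0.4359, -0.1913, 0.0629]
tool_rot: [3.141, -0.001, 0.001]
contact_force: [-1.2, 0.8, 7.5]
opening: 0.0005
grip_force: 3.7
```

Run:
```python
from h import *
im,d,P=shot("side","s5"); w,_,W=shot("wrist","w5")
cv2.imwrite("pics/v5.png",np.hstack([cv2.resize(im[200:350,230:430],(400,300)),cv2.resize(w,(400,300))]))
for n,Q in(("side",P),("wrist",W)):
    m=(abs(Q[...,0]-.439)<.021)&(abs(Q[...,1]+.19)<.02)&(Q[...,2]>.04)&(Q[...,2]<.1); q=Q[m]
    print(n,len(q),np.histogram(q[:,2],bins=np.arange(.04,.101,.005))[0])
print(robot.observe()["tool_pos"],robot.observe()["contact_force"])
```

```text
side 146 [ 7  1  0 12 85 19  6 16  0  0  0  0]
wrist 1752 [  0   0   0   0 129  55 305 420 453 151 126 113]
[ 0.43584737 -0.19126107  0.06290366] [-1.00661477  0.13574434  7.53092617]
```

View pics/v5.png

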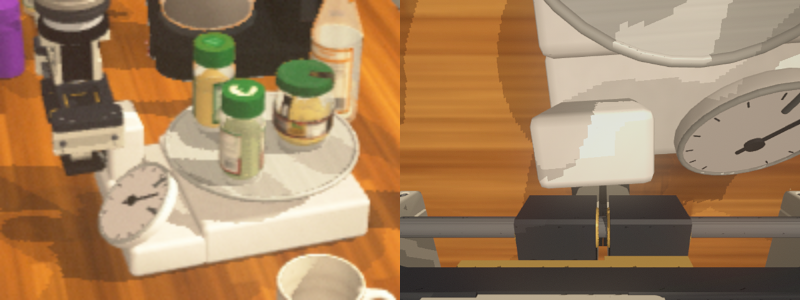

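The fingers press the plate at z = 0.063, which puts the lever at about 0.033. The 7.5 N force matches holding at the third notch, and the hand is still between the bars.

```bash
python3 -c "
from cell import robot
print(robot.hand_in())"
```

```text
the job is handed in; nothing more can be done
None
```

I stood two spice jars on the pan, which put the hand between the bars (pan sunk about 22.8 mm), and handed the job in with the lever held at its third notch (about 0.033 m, 7.5 N); no verdict came back.

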